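# Turn an instrument base plate over on the turn-over stop

## Robot

A 6-joint arm with a two-finger parallel gripper is mounted at the origin on a cart in front of the work surface, level with it; the furniture and walls round the work are solid. World frame = base frame: x ahead of the robot, y to its left, z up, the work surface at z = 0. Lengths are in m, angles in degrees, forces in N, time in s.
With the tool pointing down it reaches from about 0.325 to 1 m from the base axis. Payload 5.1 kg.
Tool frame: the origin (TCP) lies on the mounting face of the last link; the fingertips stand 173 mm ahead of it and the grasp point (between the pads) lies 155 mm ahead of it; z points along the fingers, y is the direction in which the jaws open and shut (so a half turn about z gives the same grasp; the last joint's range is limited). The gripper opens to 85 mm and grips with 20 to 120 N. Pads are 22 mm wide; open, the fingers measure 114 mm over their backs; the gripper's body (76 mm by 85 mm) begins 54 mm behind the grasp point. The pads swing forward as they close: fully open they stand 13 mm farther back than shut.
Start: joints at [69.179, 7.093, 94.555, -0, 78.352, -4.733], TCP at [0.18, 0.625, 0.405] pointing down, gripper open.
Joint ranges: [-149.61, 149.61], [-58.7, 133.49], [1.44, 155.28], [-77.14, 257.14], [18.33, 153.61], [-166.67, 166.67]. Speed limits (degrees/s): [147.25, 147.25, 180, 180, 180, 180].

## Interface

Orientations are given as a 3x3 rotation matrix whose columns are the frame's x, y, z axes.
In Python, from bench import * gives the robot as it stands.
- The arm moves only by the tool send_rows, never from a script. Its argument "deltas" is a list of rows, each a list of 7 numbers: the turn, a rotation vector about the tool's x, y, z in rad, then the shift along the tool's x, y, z in cm, then the opening, from 0 (shut) to 1 (fully open). A call has exactly 10 rows; each row shifts and turns the pose as measured when the row begins, along the tool's axes as they then stand; what a row does not reach is not made up. A row lasts 1/12 s, in which the tool goes at most 41.7 mm and 7.16 degrees, less where a joint would pass 70% of its speed; a pose out of reach is approached as far as the arm can. A call with a gripper value outside its range is refused whole. The fingers move at their own pace and stop on an object; the grip force is fixed at half the most. Time passes only in rows, so rows that do not move let the fingers close, or fill a call up. It gives the time, the measured TCP pose, the force and the opening at its end, in the units of the state.
- observe(): the state, without advancing time (a new reading comes with each control period).
- camera(name): name is "scene" or "top" or "wrist"; returns a dict with "frame" (480x640x3 uint8, red, green, blue), "depth" (480x640 float32, m along the optical axis (not along the pixel's ray), 0 where there is no reading), "fx", "fy", "cx", "cy" (pixels), "world_from_camera" (4x4, takes a point from camera to world coordinates). Camera axes: x right, y down, z forward; pixel columns grow to the right and rows downward; lengths in m; the calibration is good to about 2 mm. A picture is of the moment at which its call begins.
- hand_in(): hands the job in, once; it reports no verdict.
The state is a dict: "time_s": time; "qpos": joint angles; "qvel": joint speeds; "effort": joint torques, N m; "ee_pos": TCP position; "ee_rot": TCP orientation; "ft_force": force on the tool from outside, world axes, zero at the start; "moment": the same for the moment, N m; "finger_gap": finger opening in m.
Only numpy, scipy, OpenCV 4.12 (cv2) and the standard library are available. Lean on these libraries where they do the work, as an engineer would, in place of code of your own. Each camera call takes 0.05 s, during which the arm holds its last target. There are 200 camera calls.

## Task

The metal plate on the green bed lies blue side up; turn it over. Push it against the sloping fence so that its far edge rides up and it leans there with its near edge in the groove at the foot of the fence, then tip its raised edge back towards the robot so that it ends lying flat on the green bed with the bare-metal side up. Leave the tools and parts around it undisturbed and let go of everything.

Things in the scene. Friction and masses are not known exactly. Their poses are not given: they have to be found in the camera images.
- plate_center (a point): Centre (half-way through the thickness) of the loose base plate: aluminium, 95 mm along its x, 110 mm along its y, 8 mm thick, 220 g, edges rounded 1.5 mm; too wide to grasp flat. Its z axis points out of the blue face (up at the start); the other face is bare metal with an orange pad and four brass inserts. At the start x points to the fence (within 0.2 rad).
- plate_near (a point): Middle of the plate's edge that is away from the fence at the start, half-way through the thickness (47.5 mm from the plate's centre along its -x).
- stop: Turn-over stop, fixed, 150 mm wide along its y, mid-width origin on the bench under the groove's near lip; x points away from the robot to the fence, z up. Green bed: x -165 to 0 mm, top at z = 8 mm. Groove: x 0 to 14 mm, floor z = 4 mm. Aluminium fence: rises at 30, then 45, then 60 degrees from x = 14, z = 6 by x = 26, z = 13 and x = 37, z = 24 to its top edge at x = 53, z = 52 mm.
- fence_top (a point): Middle of the fence's top edge (x = 53, z = 52 mm in the stop's frame, same axes). Behind it is open space over a flat base. With its near edge in the groove the plate leans here at about 45 degrees and stays when let go; its raised edge is then about 20 mm beyond this point in x and 20 to 27 mm above it. Drawn back past upright, the plate falls flat on the bed.
- cutters: Red-handled side cutters lying on the bench, 138x53x13 mm; leave alone. Origin: centre of the underside.
- heatsink: Finned aluminium heatsink, 50x42x23 mm; leave alone. Origin: centre of the underside.
- terminal: Green terminal block, 14x51x18 mm; leave alone. Origin: centre of the underside.
- core: Dark grey ring core, 36 mm across, 12 mm high; leave alone. Origin: centre of the underside.
- plate: The same loose plate; origin at the centre of its bare face (underside at the start), axes as for its centre.
Not all that is in view belongs to the job. What is meant by the plate is not brown, and is the larger of those in its own colour.

How it is judged (in metres and radians):
On the way:
1. the plate leans on the fence, blue side still towards the robot, with its near edge in the groove (angle between plate_center's own z axis and vertical between 0.6 and 1.3 rad and x of plate_near in the frame of stop between -0.012 and 0.016 m and z of plate_near in the frame of stop below 0.016 m and x of plate_center in the frame of stop above 0.01 m), for 0.2 s.
At the end, for the whole second after the job is handed in: The plate lies at rest flat on the green bed (within about 6 degrees), bare-metal side up, its centre over the bed: 10 to 120 mm in front of the groove's near lip and within 50 mm of the stop's middle line (angle between plate_center's own z axis and vertical above 3.04 rad and x of plate_center in the frame of stop between -0.12 and -0.01 m and y of plate_center in the frame of stop between -0.05 and 0.05 m and z of plate_center in the frame of stop between 0.009 and 0.016 m and linear speed of plate below 0.02 m/s); the robot touches nothing.
It fails at once if the cutters is shifted by more than 25 mm (distance of cutters from where it was at the start of the episode above 0.025 m).
It fails at once if the heatsink is shifted by more than 25 mm (distance of heatsink from where it was at the start of the episode above 0.025 m).
It fails at once if the terminal is shifted by more than 25 mm (distance of terminal from where it was at the start of the episode above 0.025 m).
It fails at once if the core is shifted by more than 25 mm (distance of core from where it was at the start of the episode above 0.025 m).
It also fails if it takes over 51 s, if anything falls off the work surface, if the arm or the gripper's body presses on something with over 40 N, if the wrist force passes 120 N, or if a joint passes its speed limit or range.

## Working session

There is one attempt and no reset: what is moved stays moved. The work goes in short steps, Python scripts to look and compute and a tool call to move; the robot and the scene stay as the last step left them, time stands still between calls to the robot, and variables do not carry over. Pictures are saved under pics/ and viewed, about 8 in all and at most 12, crops included, and the job is handed in when it is done.

Besides the shell and the picture viewer there is one more tool, called after ">>>" as a command line: name --pt "numbers of a row" for each row, then --argument value for the rest. send_rows: Moves the arm, as the interface text tells. Its arguments: {"type":"object","properties":{"deltas":{"type":"array","items":{"type":"array","items":{"type":"number"}}}},"required":["deltas"]}

```bash
mkdir -p pics; ls
cat > h.py <<'E'
from bench import *
import numpy as np, cv2
def save(name,c): cv2.imwrite(f'pics/{name}.png',c['frame'][:,:,::-1])
def cloud(c):
    d=c['depth'];v,u=np.mgrid[0:480,0:640]
    p=np.stack([(u-c['cx'])/c['fx']*d,(v-c['cy'])/c['fy']*d,d],-1)
    T=c['world_from_camera'];return p@T[:3,:3].T+T[:3,3]
E
python3 - <<'E'
from h import *
o=observe();print(o)
for n in('scene','top'):
    c=camera(n);save(n+'0',c);np.savez(f'{n}0.npz',**c);print(n,c['world_from_camera'],c['fx'])
a=cv2.imread('pics/scene0.png');b=cv2.imread('pics/top0.png')
E
```

```text
pics
{'time_s': 0.0, 'qpos': array([ 6.91784640e+01,  7.13490148e+00,  9.46363470e+01,  1.01084358e-03,
        7.83522905e+01, -4.73168678e+00]), 'qvel': array([ 0.10837677, -0.04346509,  0.08375261,  0.01957991,  0.07249448,
        0.0042096 ]), 'effort': array([ 6.16290836e-04, -4.23617184e+01, -3.65451765e+01, -2.71583298e-05,
        7.22735233e-03, -8.07581586e-06]), 'ee_pos': array([0.1800678 , 0.62429182, 0.40341338]), 'ee_rot': array([[-9.60827201e-01,  2.77147033e-01, -7.82575466e-04],
       [ 2.77148069e-01,  9.60825120e-01, -2.00920294e-03],
       [ 1.95073533e-04, -2.14738611e-03, -9.99997675e-01]]), 'ft_force': array([ 0.30653512,  0.6961228 , -0.05822742]), 'moment': array([-0.04277403, -0.00059892, -0.00760828]), 'finger_gap': 0.08537636413978864}
scene [[ 0.69292767 -0.28882411  0.66062991 -0.06382698]
 [-0.7207045  -0.30400284  0.62303074 -0.48461334]
 [ 0.02088707 -0.90783419 -0.41880881  0.41825093]
 [ 0.          0.          0.          1.        ]] 469.6688742018305
top [[-0.00260088 -0.98850167  0.15118757  0.32949253]
 [-0.9995398  -0.00199957 -0.03026878  0.06358617]
 [ 0.03022305 -0.15119672 -0.98804156  1.16264721]
 [ 0.          0.          0.          1.        ]] 510.2566746379924
```

View pics/top0.png

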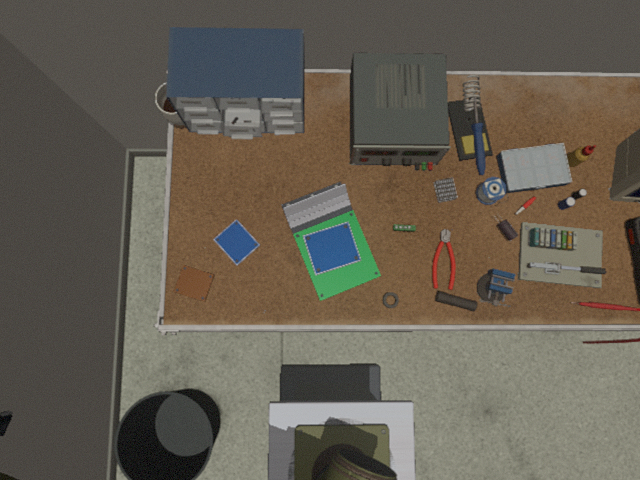

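View pics/scene0.png

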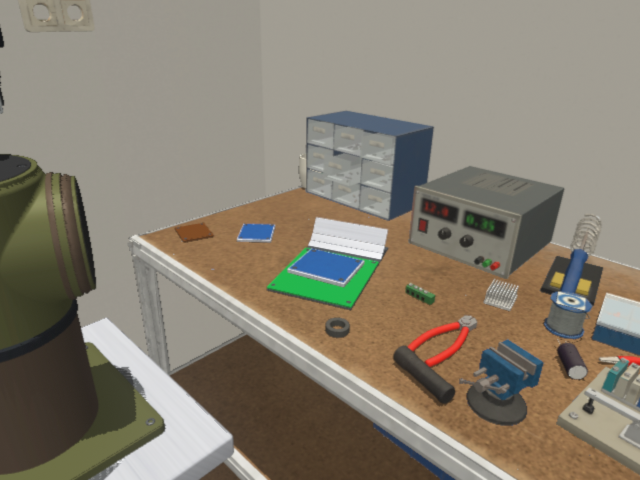

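Run:
```python
from h import *
c=dict(np.load('top0.npz'));P=cloud(c);hsv=cv2.cvtColor(c['frame'],cv2.COLOR_RGB2HSV)
roi=np.zeros((480,640),bool);roi[170:310,270:390]=1
H,S,V=cv2.split(hsv)
g=roi&(H>50)&(H<75)&(S>120);b=roi&(H>100)&(H<125)&(S>120)
T=c['world_from_camera']
def ray(uv,z):
    d=np.c_[(uv[:,0]-c['cx'])/c['fx'],(uv[:,1]-c['cy'])/c['fy'],np.ones(len(uv))]@T[:3,:3].T
    return (T[:3,3]+d*((z-T[2,3])/d[:,2])[:,None])[:,:2]
for n,m,z in(('bed',g|b,.008),('plate',b,.016)):
    k,_=cv2.findContours(m.astype(np.uint8),cv2.RETR_EXTERNAL,cv2.CHAIN_APPROX_NONE)
    k=max(k,key=cv2.contourArea)
    w=ray(k[:,0].astype(float),z)
    r=cv2.minAreaRect((w*1000).astype(np.float32));print(n,r,cv2.boxPoints(r).round(1).tolist(),'z med',np.median(P[m][:,2]))
# PSU & drawers heights near
for n,(r0,r1,c0,c1) in dict(psu=(55,165,350,448),drw=(30,138,168,305),fence=(184,226,283,352)).items():
    q=P[r0:r1,c0:c1].reshape(-1,3);q=q[q[:,2]>.03];print(n,np.percentile(q,[1,50,99],axis=0).round(3).tolist())
q=P[184:226,283:352].reshape(-1,3);q=q[q[:,2]>.045];print('top edge',cv2.minAreaRect((q[:,:2]*1000).astype(np.float32)),q[:,2].max())
```

```text
bed ((475.0103454589844, 9.306144714355469), (164.21295166015625, 148.815185546875), 22.292163848876953) [[370.79998779296875, 47.0], [427.29998779296875, -90.69999694824219], [579.2000122070312, -28.399999618530273], [522.7999877929688, 109.30000305175781]] z med 0.01010810094232828
plate ((489.3591613769531, 20.630245208740234), (86.89154052734375, 102.55294799804688), 17.868635177612305) [[432.29998779296875, 56.099998474121094], [463.70001220703125, -41.5], [546.4000244140625, -14.800000190734863], [515.0, 82.80000305175781]] z med 0.016507535044103072
psu [[0.678, -0.224, 0.037], [0.776, -0.121, 0.128], [0.897, -0.023, 0.133]]
drw [[0.731, 0.083, 0.038], [0.804, 0.219, 0.195], [0.91, 0.369, 0.2]]
fence [[0.562, -0.01, 0.03], [0.595, 0.059, 0.042], [0.627, 0.126, 0.056]]
top edge ((493.3372802734375, 85.37068176269531), (120.4840316772461, 307.8347473144531), 76.19856262207031) 1.1626472086190653
```

>>> send_rows --pt "0 0 -0.067 0 0 0.5 0.6" --pt "0 0 -0.067 0 0 0.5 0.6" --pt "0 0 -0.067 0 0 0.5 0.6" --pt "0 0 -0.067 0 0 0.5 0.6" --pt "0 0 -0.067 0 0 0.5 0.6" --pt "0 0 -0.067 0 0 0.5 0.6" --pt "0 0 -0.067 0 0 0.5 0.6" --pt "0 0 -0.067 0 0 0.5 0.6" --pt "0 0 -0.067 0 0 0.5 0.6" --pt "0 0 -0.067 0 0 0.5 0.6"

```text
time_s: 0.93
ee_pos: [0.1795, 0.6228, 0.3459]
ee_rot: [[-0.913, -0.409, -0.004], [-0.409, 0.913, -0.01], [0.007, -0.007, -1.0]]
ft_force: [0.4, 0.4, -1.0]
finger_gap: 0.0509
```

```bash
cat >> h.py <<'E'
Y=np.radians(22.29);O=np.array([.551,.0405,0.])
RS=np.array([[np.cos(Y),-np.sin(Y),0],[np.sin(Y),np.cos(Y),0],[0,0,1]])
from scipy.spatial.transform import Rotation as Ro
def to(x,y,z,pitch=0):
    "tool-axes shift (cm) and turn (rad) to TCP stop-frame pose (mm), tool y = stop y, z down"
    s=observe();R=s['ee_rot'];t=O+RS@(np.array([x,y,z])/1000)
    G=RS@np.diag([-1,1,-1.])
    print('now stop mm',(RS.T@(s['ee_pos']-O)*1000).round(1),'t',round(s['time_s'],2),'F',s['ft_force'].round(2),'gap',round(s['finger_gap'],4))
    print('shift cm',(R.T@(t-s['ee_pos'])*100).round(2),'turn',Ro.from_matrix(R.T@G).as_rotvec().round(3))
E
python3 -c "
from h import *
to(-140,6,250)"
```

```text
now stop mm [-122.9  679.7  345.9] t 0.93 F [ 0.4   0.4  -0.95] gap 0.0509
shift cm [  3.81 -67.2   10.12] turn [-0.008 -0.007  0.032]
```

>>> send_rows --pt "0 0 0.003 0.2 -3.4 0.4 0.6" --pt "0 0 0.003 0.2 -3.4 0.4 0.6" --pt "0 0 0.003 0.2 -3.4 0.4 0.6" --pt "0 0 0.003 0.2 -3.4 0.4 0.6" --pt "0 0 0.003 0.2 -3.4 0.4 0.6" --pt "0 0 0.003 0.2 -3.4 0.4 0.6" --pt "0 0 0.003 0.2 -3.4 0.4 0.6" --pt "0 0 0.003 0.2 -3.4 0.4 0.6" --pt "0 0 0.003 0.2 -3.4 0.4 0.6" --pt "0 0 0.003 0.2 -3.4 0.4 0.6"

```text
time_s: 1.77
ee_pos: [0.297, 0.2926, 0.2997]
ee_rot: [[-0.919, -0.393, -0.009], [-0.393, 0.919, -0.018], [0.015, -0.013, -1.0]]
ft_force: [0.8, 0.4, 0.8]
finger_gap: 0.0508
```

```bash
python3 -c "
from h import *
to(-140,6,250)"
```

```text
now stop mm [-139.4  329.7  299.7] t 1.77 F [0.76 0.4  0.76] gap 0.0508
shift cm [  0.47 -32.3    5.38] turn [-0.013 -0.015  0.015]
```

>>> send_rows --pt "0 0 0.003 0.05 -3.5 0.4 0.6" --pt "0 0 0.003 0.05 -3.5 0.4 0.6" --pt "0 0 0.003 0.05 -3.5 0.4 0.6" --pt "0 0 0.003 0.05 -3.5 0.4 0.6" --pt "-0.004 -0.005 0 0.05 -3.5 0.5 0.6" --pt "-0.004 -0.005 0 0.05 -3.5 0.5 0.6" --pt "-0.004 -0.005 0 0.05 -3.5 0.5 0.6" --pt "0 0 0 0.05 -3.5 0.5 0.6" --pt "0 0 0 0.05 -3.5 0.5 0.6" --pt "0 0 0 0 0 0 0.6"

```text
time_s: 2.6
ee_pos: [0.4144, -0.0199, 0.2577]
ee_rot: [[-0.926, -0.379, 0.004], [-0.379, 0.926, -0.001], [-0.003, -0.003, -1.0]]
ft_force: [-0.2, 0.1, 0.1]
finger_gap: 0.0514
```

```bash
python3 -c "
from h import *
to(-140,6,190)"
```

```text
now stop mm [-149.2   -4.1  257.7] t 2.6 F [-0.19  0.07  0.07] gap 0.0514
shift cm [-0.9   1.02  6.77] turn [-0.003  0.003 -0.001]
```

>>> send_rows --pt "0 0 0 -0.2 0.25 1.7 0.6" --pt "0 0 0 -0.2 0.25 1.7 0.6" --pt "0 0 0 -0.2 0.25 1.7 0.6" --pt "0 0 0 -0.2 0.25 1.2 0.6" --pt "0 0 0 0 0 0.5 0.6" --pt "0 0 0 0 0 0 0.6" --pt "0 0 0 0 0 0 0.6" --pt "0 0 0 0 0 0 0.6" --pt "0 0 0 0 0 0 0.6" --pt "0 0 0 0 0 0 0.6"

```text
time_s: 3.43
ee_pos: [0.4185, -0.0096, 0.1882]
ee_rot: [[-0.928, -0.372, 0.004], [-0.372, 0.928, -0.001], [-0.004, -0.003, -1.0]]
ft_force: [0.2, 0.8, 0.0]
finger_gap: 0.0515
```

```bash
python3 -c "
from h import *
to(-140,6,180)
c=camera('scene');save('s1',c);cv2.imwrite('pics/s1c.png',cv2.resize(c['frame'][180:340,200:420,::-1],None,fx=3.5,fy=3.5))"
```

```text
now stop mm [-141.6    3.9  188.2] t 3.43 F [0.16 0.82 0.02] gap 0.0515
shift cm [-0.16  0.21  0.82] turn [-0.003  0.004 -0.008]
```

View pics/s1c.png

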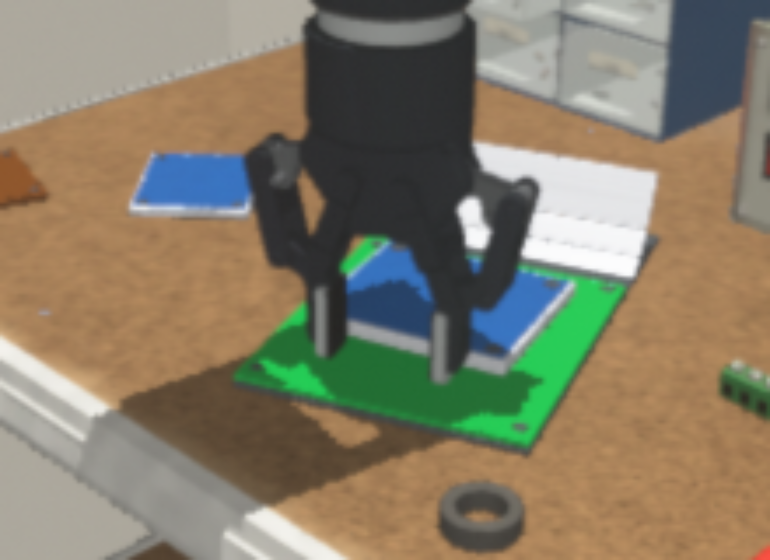

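>>> send_rows --pt "0 0 -0.004 0 0.1 0.3 0.6" --pt "0 0 -0.004 0 0.1 0.3 0.6" --pt "0 0 0 0 0 0.2 0.6" --pt "0 0 0 0 0 0.1 0.6" --pt "0 0 0 0 0 0.1 0.6" --pt "0 0 0 0 0 0 0.6" --pt "0 0 0 0 0 0 0.6" --pt "0 0 0 0 0 0 0.6" --pt "0 0 0 0 0 0 0.6" --pt "0 0 0 0 0 0 0.6"

```text
time_s: 4.32
ee_pos: [0.4184, -0.0077, 0.1785]
ee_rot: [[-0.925, -0.38, 0.007], [-0.38, 0.925, -0.002], [-0.006, -0.004, -1.0]]
ft_force: [-0.0, 0.4, -0.8]
finger_gap: 0.0512
```

```bash
python3 -c "
from h import *
to(-140,6,178)
c=camera('wrist');save('w1',c)
P=cloud(c);S=(P-O)@RS*1000
c=camera('scene');P=cloud(c);S=(P-O)@RS*1000
m=(c['frame'].max(-1)<75)&(S[...,0]<-118)&(S[...,0]>-170)&(abs(S[...,1])<60)&(S[...,2]<80)&(c['depth']>0)&(S[...,2]>9)
q=S[m];print(len(q),np.percentile(q,[0,1,3,10,50,100],axis=0).round(1).tolist())"
```

```text
now stop mm [-141.     5.7  178.5] t 4.32 F [-0.04  0.35 -0.79] gap 0.0512
shift cm [-0.1   0.03  0.05] turn [-0.004  0.006  0.   ]
928 [[-161.2, -56.9, 9.8], [-160.3, -54.7, 13.9], [-159.4, -52.7, 18.3], [-155.4, -45.4, 28.6], [-149.6, -18.9, 61.9], [-126.2, 59.8, 80.0]]
```

>>> send_rows --pt "0 0 0 0 0 0.1 0.6" --pt "0 0 0 0 0 0.1 0.6" --pt "0 0 0 0 0 0.05 0.6" --pt "0 0 0 0 0 0 0.6" --pt "0 0 0 0 0 0 0.6" --pt "0 0 0 0 0 0 0.6" --pt "0 0 0 0 0 0 0.6" --pt "0 0 0 0 0 0 0.6" --pt "0 0 0 0 0 0 0.6" --pt "0 0 0 0 0 0 0.6"

```text
time_s: 5.25
ee_pos: [0.4194, -0.0079, 0.1783]
ee_rot: [[-0.925, -0.38, 0.006], [-0.38, 0.925, -0.001], [-0.005, -0.004, -1.0]]
ft_force: [-0.5, 0.1, 1.3]
finger_gap: 0.0512
```

```bash
python3 -c "
from h import *
to(-140,6,176)
c=camera('scene');save('s2',c);cv2.imwrite('pics/s2c.png',cv2.resize(c['frame'][220:320,260:380,::-1],None,fx=6,fy=6))"
```

```text
now stop mm [-140.2    5.2  178.3] t 5.25 F [-0.5   0.08  1.31] gap 0.0512
shift cm [-0.02  0.09  0.23] turn [-0.004  0.005  0.001]
```

View pics/s2c.png

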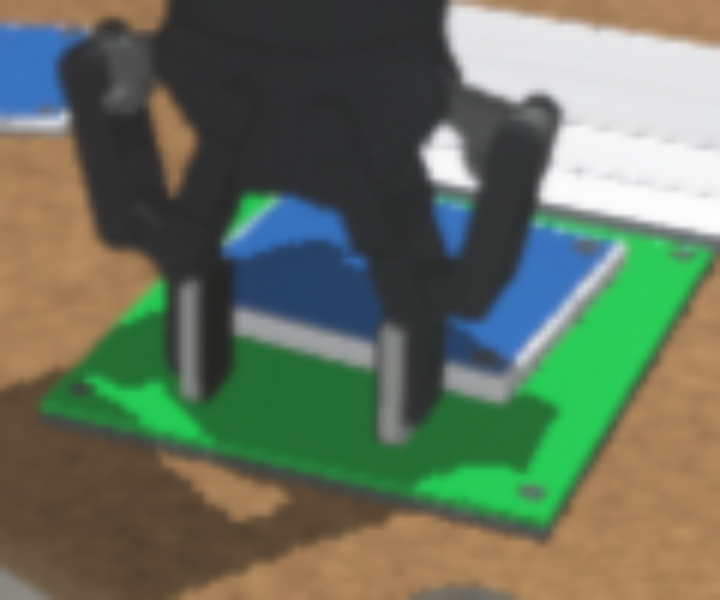

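>>> send_rows --pt "0 0 0 0 0 0.2 0.6" --pt "0 0 0 0 0 0.2 0.6" --pt "0 0 0 0 0 0.2 0.6" --pt "0 0 0 0 0 0.2 0.6" --pt "0 0 0 0 0 0.2 0.6" --pt "0 0 0 0 0 0.2 0.6" --pt "0 0 0 0 0 0.2 0.6" --pt "0 0 0 0 0 0.2 0.6" --pt "0 0 0 0 0 0.2 0.6" --pt "0 0 0 0 0 0.2 0.6"

```text
time_s: 6.13
ee_pos: [0.4241, -0.0082, 0.1781]
ee_rot: [[-0.925, -0.38, -0.02], [-0.38, 0.925, 0.0], [0.018, 0.008, -1.0]]
ft_force: [-9.9, 2.6, 19.5]
finger_gap: 0.0513
```

>>> send_rows --pt "0 0 0 0 0 -0.2 0.6" --pt "-0.004 0.015 0 0 0 -0.1 0.6" --pt "0 0.007 0 0 0 0 0.6" --pt "0 0 0 -0.3 0 0 0.6" --pt "0 0 0 -0.5 0 0 0.6" --pt "0 0 0 -0.5 0 0 0.6" --pt "0 0 0 -0.5 0 0 0.6" --pt "0 0 0 -0.5 0 0 0.6" --pt "0 0 0 -0.5 0 0 0.6" --pt "0 0 0 0 0 0 0.6"

```text
time_s: 6.97
ee_pos: [0.4527, 0.0036, 0.1792]
ee_rot: [[-0.924, -0.379, -0.045], [-0.38, 0.925, -0.005], [0.044, 0.012, -0.999]]
ft_force: [0.0, 0.7, 0.3]
finger_gap: 0.0513
```

```bash
python3 -c "
from h import *
to(-8,6,180)"
```

```text
now stop mm [-105.     3.1  179.2] t 6.97 F [0.04 0.72 0.32] gap 0.0513
shift cm [-9.69  0.29 -0.5 ] turn [ 0.012 -0.044  0.   ]
```

>>> send_rows --pt "0.006 -0.022 0 0 0 -0.05 0.6" --pt "0.006 -0.022 0 0 0 -0.05 0.6" --pt "0 0 0 -0.5 0.05 0 0.6" --pt "0 0 0 -0.7 0.05 0 0.6" --pt "0 0 0 -0.7 0.05 0 0.6" --pt "0 0 0 -0.7 0.05 0 0.6" --pt "0 0 0 -0.7 0.05 0 0.6" --pt "0 0 0 -0.7 0.05 0 0.6" --pt "0 0 0 -0.5 0 0 0.6" --pt "0 0 0 0 0 0 0.6"

```text
time_s: 7.8
ee_pos: [0.4957, 0.0256, 0.1787]
ee_rot: [[-0.925, -0.381, -0.004], [-0.381, 0.925, -0.0], [0.004, 0.001, -1.0]]
ft_force: [-1.9, -0.9, 2.0]
finger_gap: 0.0512
```

```bash
python3 -c "
from h import *
to(-8,6,180)
c=camera('scene');save('s3',c);cv2.imwrite('pics/s3c.png',cv2.resize(c['frame'][200:320,260:400,::-1],None,fx=5,fy=5))"
```

```text
now stop mm [-56.8   7.2 178.7] t 7.8 F [-1.9  -0.94  1.96] gap 0.0512
shift cm [-4.88 -0.12 -0.15] turn [ 0.001 -0.004  0.001]
```

View pics/s3c.png

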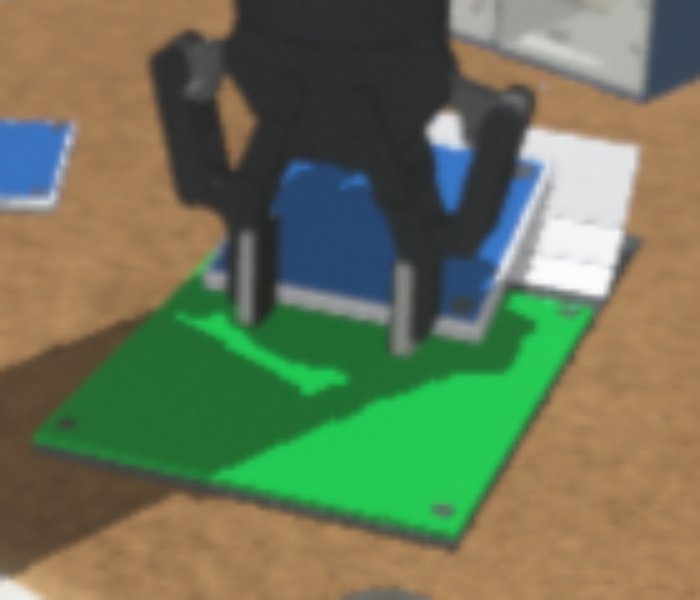

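>>> send_rows --pt "0 0 0 -0.3 0 -0.1 0.6" --pt "0 0 0 -0.6 0 -0.03 0.6" --pt "0 0 0 -0.6 0 0 0.6" --pt "0 0 0 -0.6 0 0 0.6" --pt "0 0 0 -0.6 0 0 0.6" --pt "0 0 0 -0.6 0 0 0.6" --pt "0 0 0 -0.6 0 0 0.6" --pt "0 0 0 -0.3 0 0 0.6" --pt "0 0 0 0 0 0 0.6" --pt "0 0 0 0 0 0 0.6"

```text
time_s: 8.68
ee_pos: [0.54, 0.0437, 0.1803]
ee_rot: [[-0.925, -0.38, 0.002], [-0.38, 0.925, 0.001], [-0.002, 0.001, -1.0]]
ft_force: [0.4, 0.1, 0.4]
finger_gap: 0.0512
```

```bash
python3 -c "
from h import *
to(-8,6,180)
c=camera('scene');save('s4',c);cv2.imwrite('pics/s4c.png',cv2.resize(c['frame'][180:300,270:410,::-1],None,fx=5,fy=5))"
```

```text
now stop mm [ -8.9   7.1 180.3] t 8.68 F [0.41 0.12 0.36] gap 0.0512
shift cm [-0.09 -0.12  0.03] turn [0.001 0.002 0.001]
```

View pics/s4c.png

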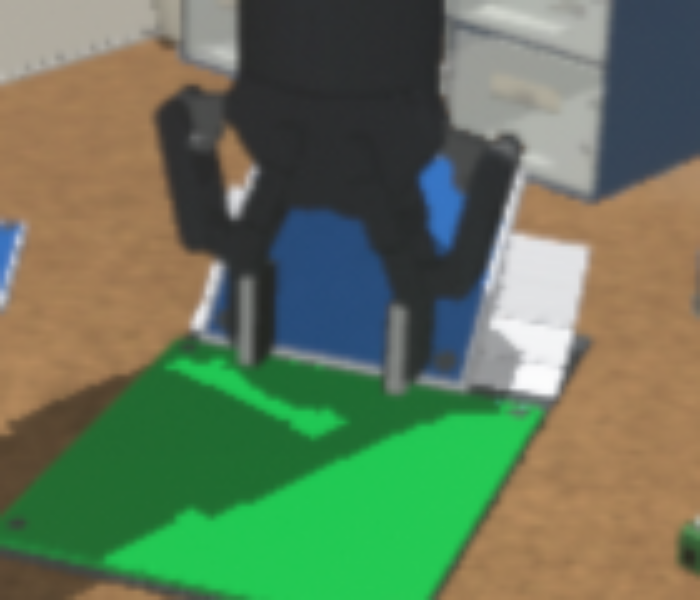

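>>> send_rows --pt "0 0 0 0.5 0 0 0.6" --pt "0 0 0 1 0 0 0.6" --pt "0 0 0 1 0 -0.5 0.6" --pt "0 0 0 0 0 -2 0.6" --pt "0 0 0 0 0 -2 0.6" --pt "0 0 0 0 0 -2 0.6" --pt "0 0 0 0 0 -2 0.6" --pt "0 0 0 0 0 -2 0.6" --pt "0 0 0 0 0 -1 0.6" --pt "0 0 0 0 0 0 0.6"

```text
time_s: 9.57
ee_pos: [0.5067, 0.031, 0.2963]
ee_rot: [[-0.926, -0.378, -0.007], [-0.378, 0.926, 0.001], [0.006, 0.004, -1.0]]
ft_force: [-0.1, 0.5, -0.4]
finger_gap: 0.0514
```

```bash
python3 -c "
from h import *
to(100,3,290)
for n in('scene','top'):
    c=camera(n);save('l'+n,c);S=(cloud(c)-O)@RS*1000
    h=cv2.cvtColor(c['frame'],cv2.COLOR_RGB2HSV)
    m=(h[...,0]>100)&(h[...,0]<125)&(h[...,1]>120)&(abs(S[...,1])<75)&(abs(S[...,0]-30)<70)&(c['depth']>0)&(S[...,2]<120)
    q=S[m];print(n,len(q),np.percentile(q,[1,50,99],axis=0).round(1).tolist())
    u,s,v=np.linalg.svd(q-q.mean(0),full_matrices=False);print('normal',v[2].round(3))
"
```

```text
now stop mm [-44.6   8.  296.3] t 9.57 F [-0.11  0.47 -0.38] gap 0.0514
shift cm [-14.46  -0.48   0.55] turn [ 0.004 -0.006 -0.001]
scene 2015 [[1.0, -41.0, 13.8], [31.1, 7.5, 42.8], [63.0, 59.2, 73.1]]
normal [-0.694  0.001  0.72 ]
top 87 [[24.6, 44.6, 35.3], [48.7, 55.9, 58.5], [62.2, 61.2, 73.8]]
normal [ 0.717  0.106 -0.689]
```

>>> send_rows --pt "0 0 0 -1 0 0 0.6" --pt "0 0 0 -2 0 0 0.6" --pt "0 0 0 -2 0 0 0.6" --pt "0 0 0 -2 0 0 0.6" --pt "0 0 0 -2 0 0 0.6" --pt "0 0 0 -2 0 0 0.6" --pt "0 0 0 -2 0 0 0.6" --pt "0 0 0 -1.2 0 0 0.6" --pt "0 0 0 0 0 0 0.6" --pt "0 0 0 0 0 0 0.6"

```text
time_s: 10.5
ee_pos: [0.6421, 0.0891, 0.2695]
ee_rot: [[-0.925, -0.377, -0.038], [-0.377, 0.926, 0.001], [0.035, 0.016, -0.999]]
ft_force: [0.5, 0.4, -0.6]
finger_gap: 0.0514
```

```bash
python3 -c "
from h import *
to(100,8,235)"
```

```text
now stop mm [102.7  10.4 269.5] t 10.5 F [ 0.49  0.44 -0.62] gap 0.0514
shift cm [ 0.15 -0.29  3.45] turn [ 0.016 -0.035 -0.002]
```

>>> send_rows --pt "0.008 -0.018 0 0 0 0 0.6" --pt "0.008 -0.018 0 0 -0.1 0 0.6" --pt "0 0 0 0 -0.1 0.5 0.6" --pt "0 0 0 0 0 0.8 0.6" --pt "0 0 0 0 0 0.8 0.6" --pt "0 0 0 0 0 0.8 0.6" --pt "0 0 0 0 0 0.6 0.6" --pt "0 0 0 0 0 0.3 0.6" --pt "0 0 0 0 0 0 0.6" --pt "0 0 0 0 0 0 0.6"

```text
time_s: 11.33
ee_pos: [0.6388, 0.0857, 0.2229]
ee_rot: [[-0.927, -0.376, -0.003], [-0.376, 0.927, -0.001], [0.003, 0.001, -1.0]]
ft_force: [0.1, 0.7, 0.5]
finger_gap: 0.0515
```

```bash
python3 -c "
from h import *
to(70,8,235)
c=camera('scene');save('s5',c);cv2.imwrite('pics/s5c.png',cv2.resize(c['frame'][150:290,270:430,::-1],None,fx=4,fy=4))"
```

```text
now stop mm [ 98.4   8.5 222.9] t 11.33 F [0.05 0.67 0.54] gap 0.0515
shift cm [ 2.84 -0.06 -1.2 ] turn [ 0.001 -0.003 -0.004]
```

View pics/s5c.png

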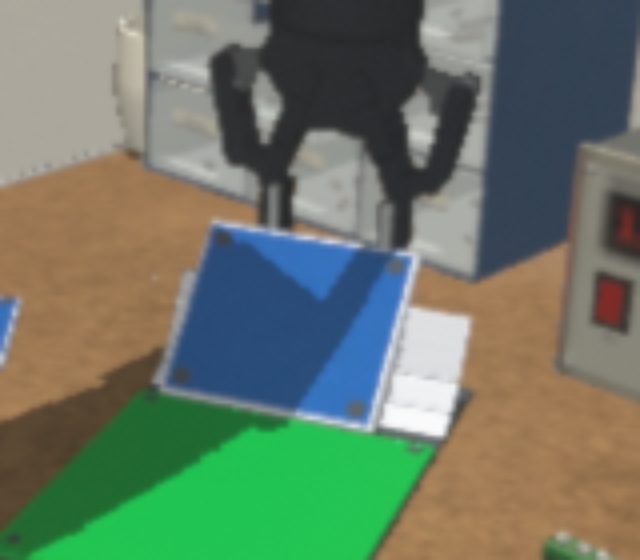

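>>> send_rows --pt "0 0 0 0.4 0 -0.3 0.6" --pt "0 0 0 0.6 0 -0.3 0.6" --pt "0 0 0 0.6 0 -0.3 0.6" --pt "0 0 0 0.6 0 -0.3 0.6" --pt "0 0 0 0.6 0 -0.2 0.6" --pt "0 0 0 0.6 0 -0.1 0.6" --pt "0 0 0 0.6 0 0 0.6" --pt "0 0 0 0.6 0 0 0.6" --pt "0 0 0 0 0 0 0.6" --pt "0 0 0 0 0 0 0.6"

```text
time_s: 12.22
ee_pos: [0.593, 0.0666, 0.2444]
ee_rot: [[-0.927, -0.376, 0.007], [-0.376, 0.927, -0.0], [-0.007, -0.003, -1.0]]
ft_force: [0.6, 0.9, 1.0]
finger_gap: 0.0514
```

```bash
python3 -c "
from h import *
to(3,8,240)
c=camera('scene');save('s6',c);cv2.imwrite('pics/s6c.png',cv2.resize(c['frame'][150:290,270:430,::-1],None,fx=4,fy=4))"
```

```text
now stop mm [ 48.7   8.2 244.4] t 12.22 F [0.62 0.9  0.96] gap 0.0514
shift cm [ 4.58 -0.04  0.41] turn [-0.003  0.007 -0.004]
```

View pics/s6c.png

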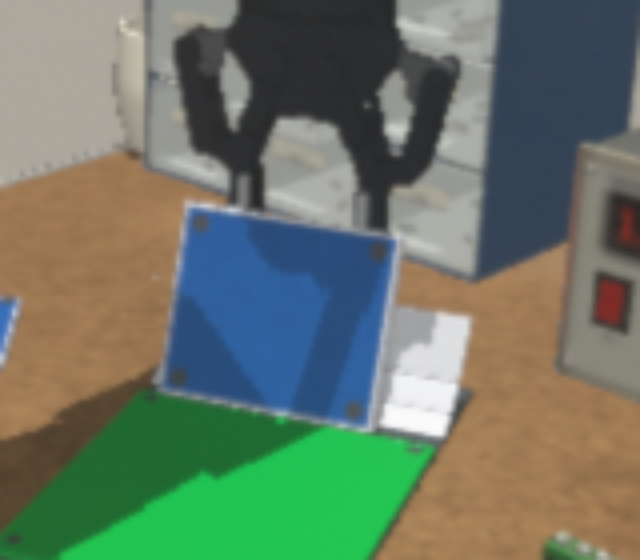

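>>> send_rows --pt "0 0 0 0.4 0 0.1 0.6" --pt "0 0 0 0.5 0 0.1 0.6" --pt "0 0 0 0.5 0 0.1 0.6" --pt "0 0 0 0.5 0 0.1 0.6" --pt "0 0 0 0.5 0 0 0.6" --pt "0 0 0 0.5 0 0 0.6" --pt "0 0 0 0.5 0 0 0.6" --pt "0 0 0 0.5 0 0 0.6" --pt "0 0 0 0.5 0 0 0.6" --pt "0 0 0 0 0 0 0.6"

```text
time_s: 13.1
ee_pos: [0.5468, 0.0484, 0.2369]
ee_rot: [[-0.927, -0.376, 0.0], [-0.376, 0.927, -0.0], [-0.0, -0.001, -1.0]]
ft_force: [0.0, -0.3, -0.5]
finger_gap: 0.0515
```

```bash
python3 -c "
from h import *
to(3,8,240)
c=camera('scene');save('s7',c);cv2.imwrite('pics/s7c.png',cv2.resize(c['frame'][150:330,240:430,::-1],None,fx=3.2,fy=3.2))"
```

```text
now stop mm [ -0.9   8.9 236.9] t 13.1 F [ 0.02 -0.28 -0.46] gap 0.0515
shift cm [-0.39 -0.09 -0.31] turn [-0.001  0.    -0.003]
```

View pics/s7c.png

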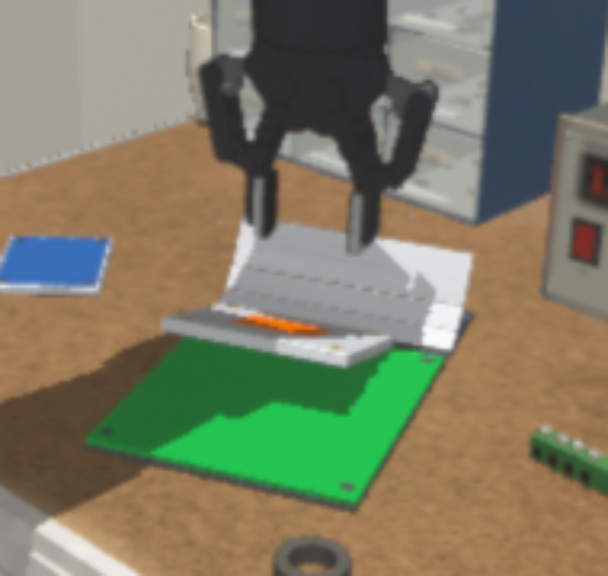

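The plate is caught mid-fall (edge at about crop (270,340)), with its orange-pad side coming up. Next I raise the arm and let it settle.

>>> send_rows --pt "0 0 0 0 0 -0.5 0.6" --pt "0 0 0 0 0 -1 0.6" --pt "0 0 0 0 0 -1 0.6" --pt "0 0 0 0 0 -1 0.6" --pt "0 0 0 0 0 -1 0.6" --pt "0 0 0 0 0 -1 0.6" --pt "0 0 0 0 0 -1 0.6" --pt "0 0 0 0 0 -0.5 0.6" --pt "0 0 0 0 0 0 0.6" --pt "0 0 0 0 0 0 0.6"

```text
time_s: 13.98
ee_pos: [0.5486, 0.0488, 0.319]
ee_rot: [[-0.926, -0.376, 0.009], [-0.377, 0.926, -0.0], [-0.008, -0.004, -1.0]]
ft_force: [-0.5, 0.7, -1.0]
finger_gap: 0.0509
```

```bash
python3 -c "
from h import *
to(0,8,300)
c=camera('scene');save('s8',c);cv2.imwrite('pics/s8c.png',cv2.resize(c['frame'][180:360,240:450,::-1],None,fx=3.2,fy=3.2))
S=(cloud(c)-O)@RS*1000
h=cv2.cvtColor(c['frame'],cv2.COLOR_RGB2HSV)
m=(S[...,2]>13)&(S[...,2]<24)&(S[...,0]<0)&(S[...,0]>-150)&(abs(S[...,1])<80)&(c['depth']>0)
q=S[m];print(len(q),np.percentile(q,[1,50,99],axis=0).round(1).tolist())
u,s,v=np.linalg.svd(q-q.mean(0),full_matrices=False);print('normal',v[2].round(3))
print(cv2.minAreaRect(q[:,:2].astype(np.float32)))
"
```

```text
now stop mm [  0.9   8.5 319. ] t 13.98 F [-0.5   0.72 -0.96] gap 0.0509
shift cm [ 0.11 -0.05  1.9 ] turn [-0.004  0.008 -0.003]
1590 [[-109.2, -45.0, 13.3], [-68.0, 6.9, 16.1], [-15.3, 63.5, 17.9]]
normal [-0.004 -0.001  1.   ]
((-62.293392181396484, 9.276344299316406), (110.65204620361328, 97.86062622070312), 89.60658264160156)
```

View pics/s8c.png

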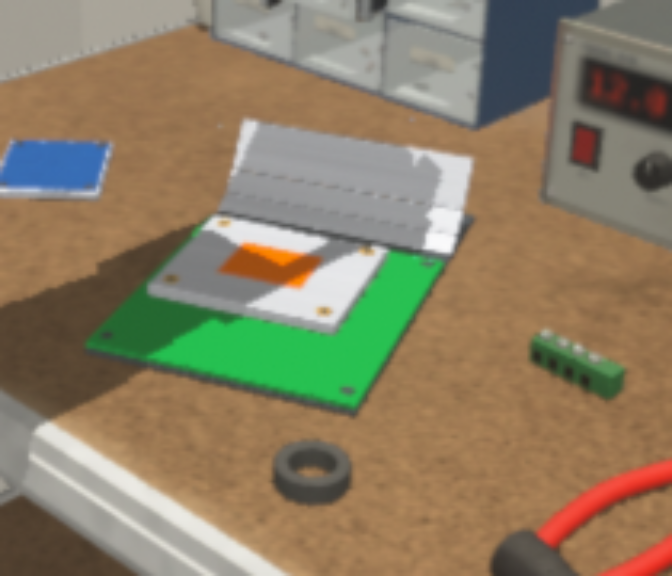

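The plate lies flat, bare side up. Its orange pad is at crop (270,265) and its centre is at about stop x = -62, y = 9 mm.

```bash
python3 -c "
from bench import *
print(hand_in())"
```

```text
the job is handed in; nothing more can be done
None
```

The plate is turned over: it lies flat on the green bed with the bare-metal side up, and I have handed the job in.

- **Pushing up:** I pushed the near edge with both fingertips until it dropped into the groove. The plate then leaned on the fence at about 44° with the blue side towards the robot, and stayed there when I backed the fingers away.
- **Tipping back:** I hooked the fingers behind the raised edge and drew it back past upright. It fell flat on the bed.
- **Last checks:**
  - The plate's centre is at about x = -62 mm, y = +9 mm in the stop's frame, inside the limits.
  - Its top face is at about z = 16 mm and its normal is within about 0.3° of vertical.
  - The orange pad and brass inserts are visible on top.
  - The gripper is well clear above it, with the fingertips about 150 mm up.
  - It was handed in at about 14 s of the 51 s allowed.
- **Neighbouring parts:** The arm never came near the cutters, heatsink, terminal or core. I judged this from the pictures and did not measure their positions again.
- **Failures:** No check failed. The arm sometimes ended a long move up to 27 mm off in height, which I corrected each time before contact.

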